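Lever a stuck transformer deck up to its stops

ROBOT

A 6-joint arm with a two-finger parallel gripper is mounted at the origin on the work surface. World frame = base frame: x ahead of the robot, y to its left, z up, the work surface at z = 0. Lengths are in m, angles in rad, forces in N, time in s.
With the tool pointing down it reaches from about 0.325 to 0.775 m from the base axis. Payload 5.5 kg.
Tool frame: the origin (TCP) lies between the finger pads; the fingertips stand 8 mm ahead of it and the grasp point (between the pads) lies 11 mm behind it (tcp_to_tips is the distance from the TCP to the fingertips, in m); z points along the fingers, y is the direction in which the jaws open and shut (so a half turn about z gives the same grasp; the last joint's range is limited). The gripper opens to 88 mm and grips with 3 to 60 N. Pads are 20 mm wide; open, the fingers measure 115 mm over their backs; the gripper's body (75 mm by 178 mm) begins 61 mm behind the grasp point.
Start: joints at [1.123, 0.091, 1.231, -0, 1.82, -0.057], TCP at [0.229, 0.555, 0.231] pointing down, gripper open.
Joint ranges: [-2.87, 2.87], [-0.86, 2.18], [0.17, 2.46], [-1.51, 4.65], [0.06, 2.69], [-2.65, 2.65]. Speed limits (rad/s): [2.57, 2.57, 3.01, 3.14, 3.14, 3.14].

INTERFACE

Orientations are given as a unit quaternion [w, x, y, z].
In Python, from bench import * gives the robot as it stands. Calls block until the motion is done:
- move_to(position, orientation): joint-space move of the TCP to a pose.
- move_l(position, speed=0.15, orientation=None): straight line of the TCP; orientation=None keeps the orientation; speed is the mean speed in m/s.
- movej(angles): joint-space move.
- gripper_open() and close(): open the fingers fully, or close them until they stop; the grip force is fixed at half the most.
- hold(seconds).
- inverse_kinematics(position, orientation): joint angles nearest the present ones, or None.
- state(): the state.
- get_image(name): name is "scene" or "top" or "wrist"; returns a dict with "frame" (420x560x3 uint8, blue, green, red), "depth" (420x560 float32, m along the optical axis (not along the pixel's ray), 0 where there is no reading), "camera_matrix" (3x3 intrinsics, pixels), "view" (4x4, takes a point from world to camera coordinates). Camera axes: x right, y up, looking along -z (the intrinsics and any distortion apply to the point x, -y, -z); pixel columns grow to the right and rows downward; lengths in m; the calibration is good to about 2 mm. A picture is of the moment at which its call begins.
A pose or a line that the arm cannot do raises IKError and nothing moves.
- job_done(): hands the job in, once; it reports no verdict.
The state is a dict: "time": time; "joint_pos": joint angles; "dq": joint speeds; "joint_torque": joint torques, N m; "ee_pos": TCP position; "ee_rot": TCP orientation; "ft_force": force on the tool from outside, world axes, zero at the start; "moment": the same for the moment, N m; "finger_gap": finger opening in m.
Only numpy, scipy, OpenCV 4.12 (cv2) and the standard library are available. Lean on these libraries where they do the work, as an engineer would, in place of code of your own. Each camera call takes 0.05 s, during which the arm holds its last target.

TASK

The heavy transformer deck is stuck down on its guide pillars. Take the pry bar off the rubber mat, slide its blade over the fulcrum block and gently in under the deck's overhanging front lip until you feel it touch the case, and lever the deck up until it comes up against its stops all round - by feel, with the bar alone, without straining it once it is there. Then draw the bar out and lay it flat back on the mat, leaving the other things on the bench alone.

Things in the scene. Friction and masses are not known exactly. Their poses are not given: they have to be found in the camera images.
- chassis: Fixed low grey steel case, 160 x 170 mm, 36 mm high, under the deck. x axis: from front (lip side) to back, z up; origin on the bench; the upright front wall, which the blade comes to touch under the lip, is at x = -50 mm, the back at +110 mm; y runs along the front, centred. The transformer on the deck reaches forward to x = 0 and 108 mm above the bench (deck down).
- deck (a joint): Height of the deck above its lowest position, m; starts at 0 to 0.0015; 0.012 = hard up against the stop washers on its four pillars. It moves straight up, level. Heavy (2 to 3 kg) and stiff: raising it takes 60 to 75 N at the lip (11 to 18 N down on the middle of the bar's handle); it stays at any height where it is left. More than 110 N from the bar strains it.
- lip (a point): Middle of the lower front edge of the deck's overhanging lip: a 6 mm aluminium plate, 170 mm wide, that stands out 25 mm beyond the case's front wall. Its underside is 36 mm above the bench with the deck down and 48 mm with it fully up; the space below, down to the bench, is empty.
- fulcrum_top (a point): Middle of the top of the loose steel fulcrum block (0.6 kg) that stands in front of the lip, 36 to 46 mm from its front edge: 46 x 56 mm in plan, 43 mm high, with a half-round top of 10 mm radius that runs about parallel to the lip.
- bar_handle (a point): Centre of the pry bar's black handle, half-way up. x: along the bar to its tip, z: up from its broad face. Bar straight, 280 mm long, 0.4 kg. Handle 120 mm long, 26 wide, 18 thick; then a flat steel blade 160 mm long, 20 wide, 8 thick, undersides flush. It balances 33 mm ahead of this point. Starts lying on the mat, underside down.
- bar_tip (a point): Middle of the blade's square end, half-way through its 8 mm thickness; 220 mm ahead of the handle's centre along the bar and 5 mm lower.
- mat: Fixed grey rubber mat, 360 x 140 x 3 mm, flat on the bench; origin at the centre of its underside, x along its length. The bar starts lying along it.
- meter: Bystander: black multimeter lying on its back, 75 x 150 x 34 mm; origin at the centre of its underside, y along its length.
- spool: Bystander: upright metal wire spool, 56 mm diameter, 50 mm high; origin at the centre of its underside.
- jar: Bystander: amber jar, 52 mm diameter, 70 mm high; origin at the centre of its underside.
- driver: Bystander: small screwdriver lying flat, origin under its middle; its x axis runs from handle to tip.

How it is judged:
By the outcome, as a careful person would: the job done as asked, in the order asked, and still so for the second after the job is handed in, with the robot touching nothing.
It also fails if it takes over 72 s, if anything falls off the work surface, if the arm or the gripper's body presses on something with over 40 N, if the wrist force passes 120 N, or if a joint passes its speed limit or range.

## Working session

There is one attempt and no reset: what is moved stays moved. The work goes in short steps, each a Python script; the robot and the scene stay as the last script left them, time stands still between calls to the robot, and variables do not carry over. Pictures are saved under pics/ and viewed, and the job is handed in when it is done.

```bash
ls; mkdir -p pics; python3 - <<'E'
from bench import *
import cv2,numpy as np,pickle
s=state();print(s)
for n in("scene","top","wrist"):
    d=get_image(n);cv2.imwrite(f"pics/{n}0.png",d["frame"]);pickle.dump(d,open(f"{n}0.pkl","wb"))
    print(n,d["camera_matrix"].tolist(),np.round(d["view"],3).tolist(),[k for k in d])
E
```

```text
pics
{'time': 0.0, 'joint_pos': array([ 1.12329944e+00,  9.18598057e-02,  1.23188907e+00,  1.80927590e-05,
        1.81979896e+00, -5.67104691e-02]), 'dq': array([ 0.00014711, -0.00148123,  0.00085157, -0.0004203 , -0.00123305,
        0.00029231]), 'joint_torque': array([-8.23822174e-04, -4.46442604e+01, -4.06444824e+01,  6.97593391e-02,
        2.90731149e-02, -1.22309934e-04]), 'ee_pos': array([0.22842809, 0.55450836, 0.2295045 ]), 'ee_rot': array([-2.52345056e-04,  1.94150007e-01,  9.80971365e-01, -9.44504624e-04]), 'ft_force': array([ 1.00681191, -0.70245392,  0.13356802]), 'moment': array([ 0.02745193, -0.04056134, -0.03391079]), 'finger_gap': 0.08777135222715264}
scene [[439.1601717949661, 0.0, 279.03859312657147], [0.0, 439.1601717949661, 214.15137962742224], [0.0, 0.0, 1.0]] [[0.42, 0.907, -0.012, -0.208], [-0.744, 0.352, 0.568, 0.404], [0.52, -0.23, 0.823, -1.411], [0.0, 0.0, 0.0, 1.0]] ['frame', 'depth', 'camera_matrix', 'view']
top [[481.22973420023186, 0.0, 288.13580323231736], [0.0, 481.22973420023186, 200.2361816793278], [0.0, 0.0, 1.0]] [[0.012, -1.0, -0.025, -0.011], [0.997, 0.01, 0.081, -0.547], [-0.081, -0.025, 0.996, -1.126], [0.0, 0.0, 0.0, 1.0]] ['frame', 'depth', 'camera_matrix', 'view']
wrist [[332.6525940795073, 0.0, 278.16647112522145], [0.0, 332.6525940795073, 209.9168984016765], [0.0, 0.0, 1.0]] [[0.382, 0.924, -0.002, -0.6], [-0.885, 0.366, -0.289, 0.035], [-0.267, 0.112, 0.957, -0.392], [0.0, 0.0, 0.0, 1.0]] ['frame', 'depth', 'camera_matrix', 'view']
```

View pics/top0.png

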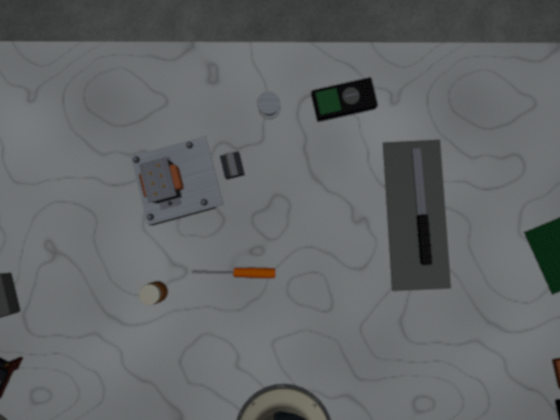

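View pics/scene0.png

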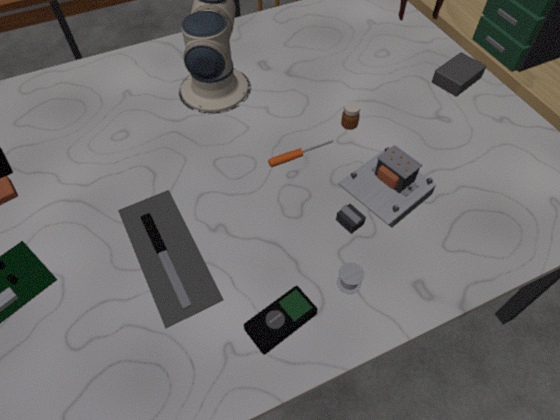

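```bash
python3 - <<'E'
import cv2
a=cv2.imread("pics/top0.png")
g=lambda im:cv2.convertScaleAbs(im,alpha=1.6)
cv2.imwrite("pics/c1.png",g(cv2.resize(a[120:240,120:260],None,fx=5,fy=5,interpolation=cv2.INTER_CUBIC)))
cv2.imwrite("pics/c2.png",g(cv2.resize(a[130:300,370:460],None,fx=3.5,fy=3.5,interpolation=cv2.INTER_CUBIC)))
E
```

```text
(no output)
```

View pics/wrist0.png

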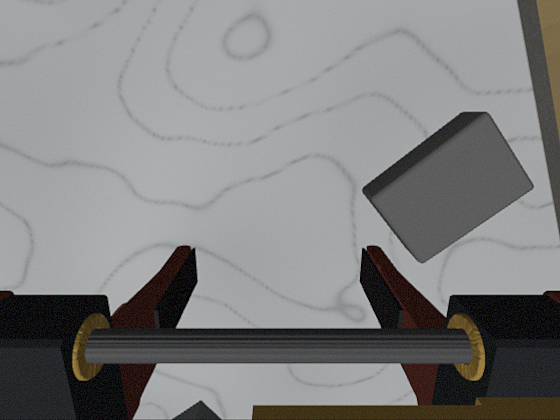

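View pics/c1.png

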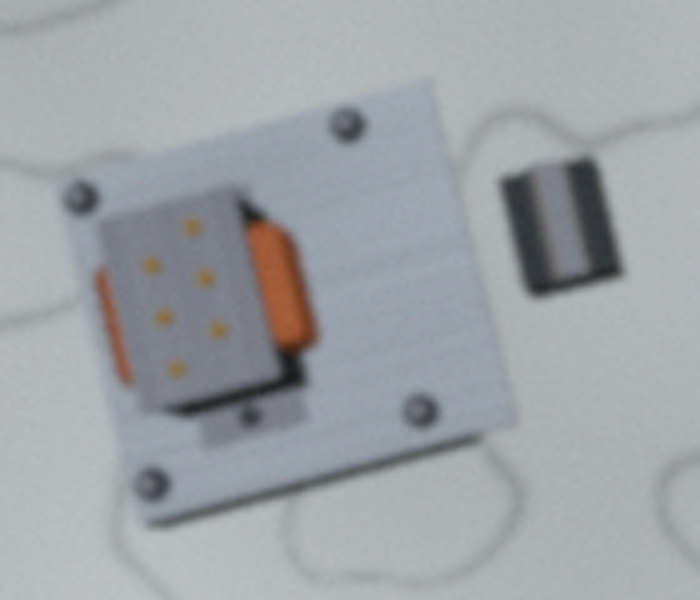

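View pics/c2.png

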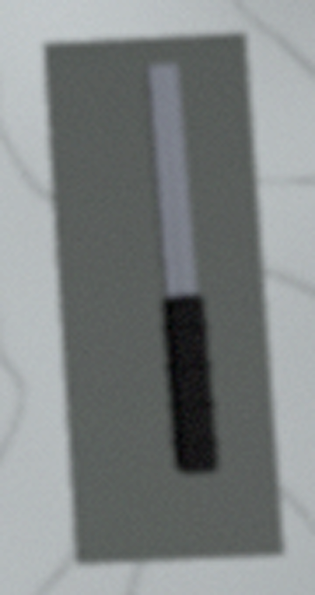

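```bash
cat > h.py <<'E'
import numpy as np,pickle,cv2
def px2w(d,u,v,z):
    K=d["camera_matrix"];V=d["view"]
    c=np.array([(u-K[0,2])/K[0,0],-(v-K[1,2])/K[1,1],-1.0])
    R=V[:3,:3];o=-R.T@V[:3,3];r=R.T@c
    return o+r*(z-o[2])/r[2]
def w2px(d,p):
    K=d["camera_matrix"];V=d["view"];c=V[:3,:3]@np.asarray(p)+V[:3,3]
    return K[0,2]+K[0,0]*c[0]/-c[2],K[1,2]-K[1,1]*c[1]/-c[2]
E
python3 - <<'E'
from h import *
d=pickle.load(open("top0.pkl","rb"))
def q(n,c,z,k=1):
    if k==1:u,v=120+c[0]/5,120+c[1]/5
    else:u,v=370+c[0]/3.5,130+c[1]/3.5
    p=px2w(d,u,v,z);print(n,p.round(4));return p
a=q("lipR",(430,82),.042);b=q("lipL",(515,425),.042)
c=q("bkR",(62,190),.042);e=q("bkL",(152,522),.042)
print("w",np.linalg.norm(a-b),"len",np.linalg.norm(a-c),np.linalg.norm(b-e))
print("lip dir",np.degrees(np.arctan2(*(a-b)[1::-1])))
f=q("fulTop0",(545,162),.043);g=q("fulTop1",(573,276),.043);print(np.degrees(np.arctan2(*(f-g)[1::-1])),np.linalg.norm(f-g))
for c in((500,178),(595,158),(622,274),(535,295)):q("ful",c,.033)
t=q("tip",(164,64),.011,2);m=q("mid",(181,297),.011,2);
m2=q("hfront",(184,297),.021,2);h=q("hend",(197,471),.021,2);print(np.linalg.norm(t-m),np.linalg.norm(m2-h))
print(np.degrees(np.arctan2(*(t-h)[1::-1])))
for c in((45,45),(245,36),(282,552),(78,561)):q("mat",c,.003,2)
for c in ((160,64),(410,300),(430,390)):pass
dep=d["depth"]
for (u,v) in((214,170),(232,166),(420,180),(423,240),(440,250),(260,220),(160,180)):
    K=d["camera_matrix"];Z=dep[v,u];cc=np.array([(u-K[0,2])/K[0,0]*Z,-(v-K[1,2])/K[1,1]*Z,-Z]);V=d["view"]
    print(u,v,(V[:3,:3].T@(cc-V[:3,3])).round(4))
E
```

```text
lipR [0.6959 0.192  0.042 ]
lipL [0.5327 0.1476 0.042 ]
bkR [0.6426 0.3667 0.042 ]
bkL [0.4852 0.3179 0.042 ]
w 0.16918771551680786 len 0.1826276694899095 0.1767899158171921
lip dir 15.213002964905874
fulTop0 [0.6576 0.1361 0.043 ]
fulTop1 [0.6033 0.1216 0.043 ]
14.909494140480197 0.05618925871658947
ful [0.6515 0.159  0.033 ]
ful [0.6616 0.1137 0.033 ]
ful [0.6058 0.0997 0.033 ]
ful [0.5954 0.141  0.033 ]
tip [ 0.6769 -0.314   0.011 ]
mid [ 0.5161 -0.324   0.011 ]
hfront [ 0.5156 -0.3235  0.021 ]
hend [ 0.399  -0.3309  0.021 ]
0.1610995268793013 0.11691260952064866
3.4873708425359395
mat [ 0.6913 -0.2337  0.003 ]
mat [ 0.6986 -0.372   0.003 ]
mat [ 0.3444 -0.3922  0.003 ]
mat [ 0.3363 -0.2546  0.003 ]
214 170 [0.6162 0.1719 0.0366]
232 166 [0.6256 0.1287 0.0402]
420 180 [ 0.6002 -0.3213  0.0089]
423 240 [ 0.4563 -0.3249  0.0171]
440 250 [ 0.4331 -0.3684  0.0032]
260 220 [ 0.5     0.0635 -0.0005]
160 180 [0.5825 0.2793 0.1079]
```

```bash
cat >> h.py <<'E'
from scipy.spatial.transform import Rotation as Ro
LA=np.radians(15.2)                # lip direction angle
U=np.array([-np.sin(LA),np.cos(LA),0]) # into case
Z=np.array([0,0,1.])
F=np.array([0.630,0.1292,0.0])     # ridge centre
G=0.012                            # grip point ahead of handle centre
def ori(u,th):
    bx=np.cos(th)*u-np.sin(th)*Z; bz=np.sin(th)*u+np.cos(th)*Z; by=np.cross(bz,bx)
    q=Ro.from_matrix(np.column_stack([bx,-by,-bz])).as_quat()
    return bx,bz,[q[3],q[0],q[1],q[2]]
def lever(thd,c,sc):
    """tcp pose: pitch deg (tip down), clearance c over ridge, top tip corner at s=sc from ridge"""
    th=np.radians(thd);bx,bz,q=ori(U,th)
    # bottom line point closest to ridge circle centre: P0 = (0,.033)+(.010+c) bz
    P0=F+0.033*Z+(0.010+c)*bz
    # top tip corner = P0 + t bx + .008 bz
    t=(sc-(P0-F)@U-0.008*np.sin(th))/np.cos(th)
    tip=P0+t*bx
    return tip-(0.220-G)*bx+0.009*bz,q
HC=np.array([0.4583,-0.3273,0.012]);MA=np.radians(3.5)
UM=np.array([np.cos(MA),np.sin(MA),0])
def matpose(z):
    bx,bz,q=ori(UM,0.0);p=HC+G*bx;p[2]=z;return p,q
E
python3 - <<'E'
from bench import *
from h import *
for p in (matpose(.12),matpose(.0125),lever(29,.0025,-.06),lever(29,.0025,.005),lever(29,.0025,.069),lever(20,0,.067),lever(4,0,.067),lever(0,0,.067)):
    j=inverse_kinematics(*p);print(p[0].round(3),None if j is None else np.round(j,2))
E
```

```text
[ 0.47  -0.327  0.12 ] [-0.67  0.02  1.5  -0.    1.62  0.84]
[ 0.47  -0.327  0.012] [-0.67  0.09  1.63 -0.    1.43  0.84]
[ 0.693 -0.104  0.191] [ 0.03  0.23  1.22 -0.49  1.56 -0.26]
[ 0.676 -0.041  0.155] [ 0.13  0.22  1.3  -0.5   1.55 -0.14]
[0.659 0.021 0.12 ] [ 0.23  0.23  1.35 -0.51  1.55 -0.02]
[0.664 0.006 0.1  ] [ 0.13  0.23  1.35 -0.35  1.52 -0.12]
[ 0.667 -0.006  0.062] [-0.03  0.28  1.31 -0.07  1.52 -0.29]
[ 0.667 -0.007  0.052] [-0.06  0.31  1.31 -0.    1.53 -0.33]
```

```bash
python3 - <<'E'
from bench import *
from h import *
p,q=matpose(.13);move_to(p,q)
d=get_image("wrist");cv2.imwrite("pics/w1.png",d["frame"]);pickle.dump(d,open("w1.pkl","wb"))
d=get_image("top");cv2.imwrite("pics/t1.png",d["frame"])
s=state();print(s["time"],s["ee_pos"],s["ft_force"],s["moment"])
w=pickle.load(open("w1.pkl","rb"))
for g in(-.06,.06):
    print(w2px(w,HC+g*UM+[0,0,.009]))
print(w2px(w,HC+.22*UM))
E
```

```text
3.4667 [ 0.47066158 -0.32607802  0.13007977] [-0.10896306  1.22663844 -0.17627355] [-0.03469954  0.13744018  0.01667736]
(np.float64(279.7183736575348), np.float64(288.00008138779685))
(np.float64(279.8788010581745), np.float64(152.5847188766487))
(np.float64(280.09525892378184), np.float64(-87.36734109302657))
```

View pics/w1.png

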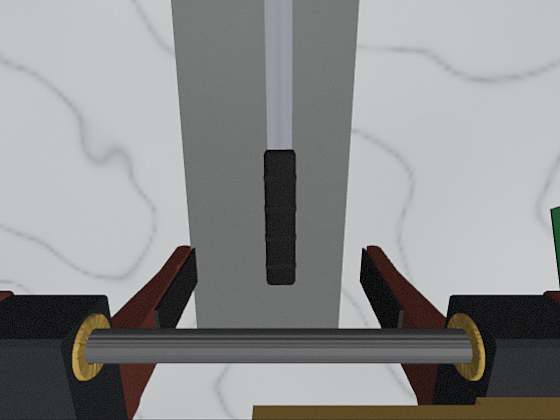

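The wrist view shows the handle centred at column 280, rows 150–285. That is about 2 mm further forward than predicted, so I correct for it and grasp.

```bash
sed -i 's/HC=np.array(\[0.4583/HC=np.array([0.4600/' h.py; python3 - <<'E'
from bench import *
from h import *
p,q=matpose(.0125);move_l(p,0.12,q)
s=state();print(s["time"],s["ee_pos"],s["ft_force"])
close();s=state();print(s["time"],s["ee_pos"],s["ft_force"],s["finger_gap"])
p,q=matpose(.05);move_l(p,0.08,q);hold(.2)
s=state();print(s["time"],s["ft_force"],s["moment"],s["finger_gap"])
d=get_image("wrist");cv2.imwrite("pics/w2.png",d["frame"]);d=get_image("scene");cv2.imwrite("pics/s2.png",d["frame"])
E
```

```text
4.6 [ 0.47231691 -0.32682751  0.01296025] [ 0.7116941  -0.08143245 -0.77100795]
5.575 [ 0.47195213 -0.32665027  0.01246976] [ 0.23180155 -0.33387805 -0.99804071] 0.025791588540019388
6.3917 [ 0.19776704 -1.09158895 -3.41346345] [ 0.00600558  0.14115788 -0.01013786] 0.025769301790092985
```

View pics/w2.png

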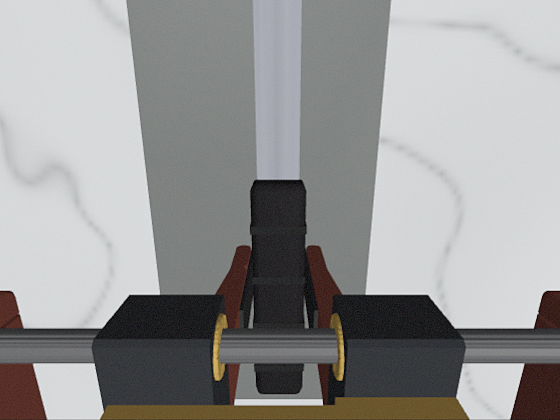

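View pics/s2.png

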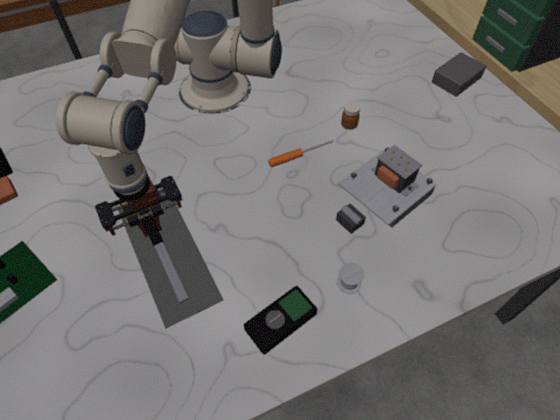

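```bash
python3 - <<'E'
from bench import *
from h import *
p,q=matpose(.2);move_l(p,0.25,q)
p,q=lever(29,.01,-.03);p1=p+[0,0,.07]
move_to(p1,q);print(state()["time"])
move_l(p,0.12,q);hold(.2)
s=state();print(s["time"],s["ee_pos"]-p,s["ft_force"],s["moment"])
for n in("wrist","top","scene"):
    d=get_image(n);cv2.imwrite(f"pics/{n}3.png",d["frame"]);pickle.dump(d,open(n+"3.pkl","wb"))
E
```

```text
8.5167
9.45 [4.74507550e-04 1.69612945e-05 1.57459963e-03] [-0.18253267  0.1769816  -2.97105394] [ 0.39437982  0.13494676 -0.00464843]
```

View pics/wrist3.png

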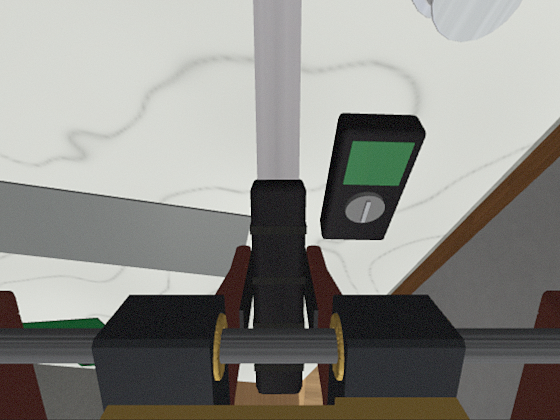

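View pics/top3.png

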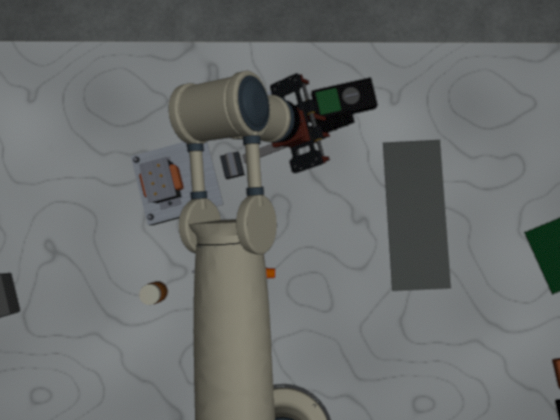

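View pics/scene3.png

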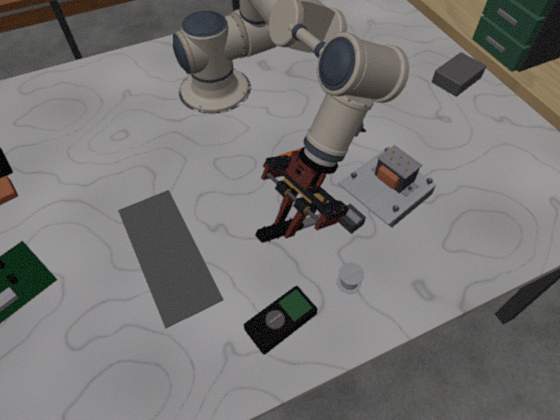

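```bash
python3 - <<'E'
from h import *
th=np.radians(29);bx,bz,q=ori(U,th);p,_=lever(29,.01,-.03)
cor=[]
by=np.cross(bz,bx)
for side in(-.01,.01): cor.append(p+(0.220-G)*bx-.001*bz+side*by)   # top corners of tip
for n,(x0,y0) in {"top":(190,110),"scene":(290,140)}.items():
    d=pickle.load(open(n+"3.pkl","rb"));a=d["frame"]
    f=6;c=cv2.convertScaleAbs(cv2.resize(a[y0:y0+95,x0:x0+130],None,fx=f,fy=f,interpolation=cv2.INTER_CUBIC),alpha=1.5)
    def dot(P,col):
        u,v=w2px(d,P);cv2.circle(c,(int((u+.5-x0)*f),int((v+.5-y0)*f)),3,col,-1)
    for P in cor:dot(P,(0,0,255))
    L=np.array([np.cos(LA),np.sin(LA),0])
    for s in(-.028,.028):dot(F+.043*Z+s*L,(0,255,0))
    for s in(-.085,0,.085):dot(F+.044*U-.0047*L+s*L+.042*Z,(255,0,0))
    cv2.imwrite(f"pics/{n}3c.png",c)
E
```

```text
(no output)
```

View pics/top3c.png

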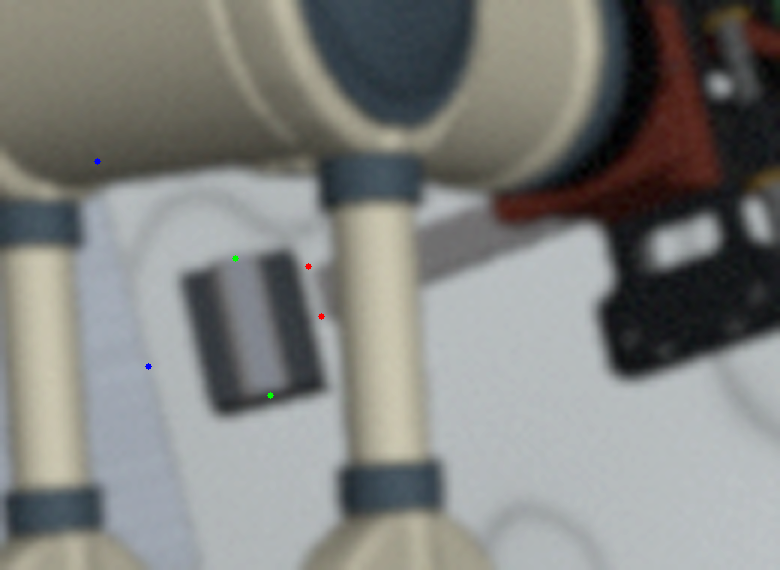

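View pics/scene3c.png

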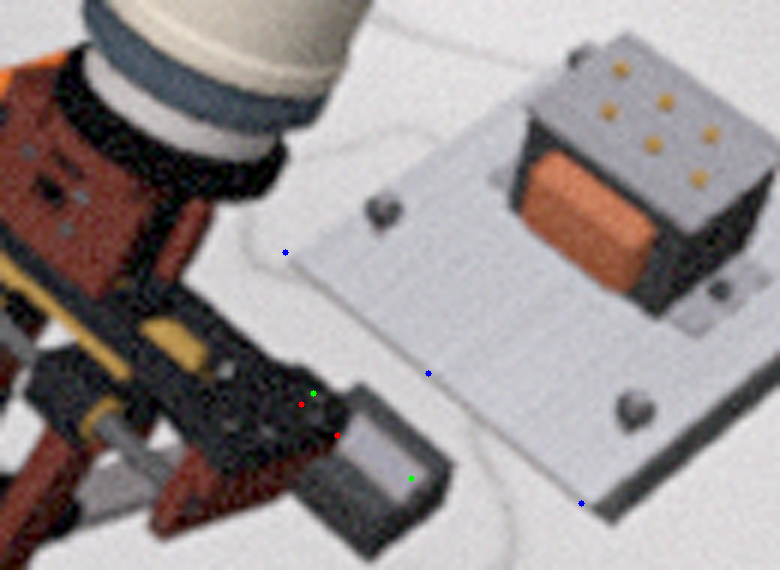

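```bash
python3 - <<'E'
from bench import *
from h import *
p,q=lever(29,.003,-.01);move_l(p,.08,q);hold(.15)
s=state();e=s["ee_pos"]-p;f0=s["ft_force"];print(s["time"],e.round(4),f0.round(2))
qq=np.array(s["ee_rot"]);print(np.round(qq,4),np.round(q,4))
for sc in(.02,.04,.052,.058):
    p,q=lever(29,.003,sc);move_l(p,.05,q);s=state();f=s["ft_force"]-f0
    print(sc,round(s["time"],2),(s["ee_pos"]-p).round(4),f.round(2),"U",round(f@U,2))
    if np.linalg.norm(f)>4:break
for n in("top","scene"):
    d=get_image(n);cv2.imwrite(f"pics/{n}4.png",d["frame"]);pickle.dump(d,open(n+"4.pkl","wb"))
    x0,y0=((190,110) if n=="top" else(290,140));cv2.imwrite(f"pics/{n}4c.png",cv2.convertScaleAbs(cv2.resize(d["frame"][y0:y0+95,x0:x0+130],None,fx=6,fy=6,interpolation=2),alpha=1.5))
E
```

```text
10.2417 [ 0.0002 -0.0001  0.0005] [-0.3   0.73 -4.14]
[ 0.1993  0.5881  0.769  -0.1519] [ 0.1989  0.588   0.7691 -0.1521]
0.02 11.07 [ 0.0001 -0.      0.0002] [ 1.18 -1.14 -0.05] U -1.41
0.04 11.68 [-0.      0.0003 -0.0001] [ 0.2  -0.03  0.76] U -0.08
0.052 12.11 [-0.0001  0.0004 -0.0003] [ 0.22 -0.33  0.88] U -0.38
0.058 12.39 [-0.0001  0.0003 -0.0003] [ 0.62 -0.58  1.22] U -0.72
```

View pics/top4c.png

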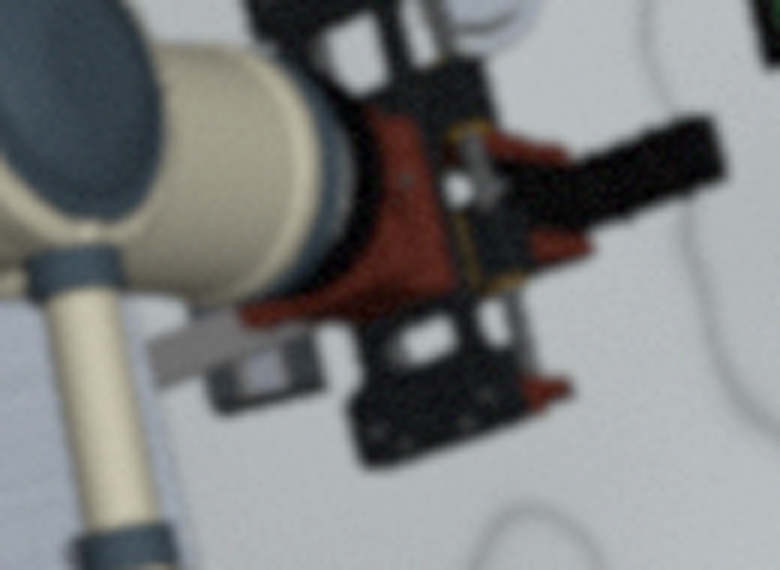

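View pics/scene4c.png

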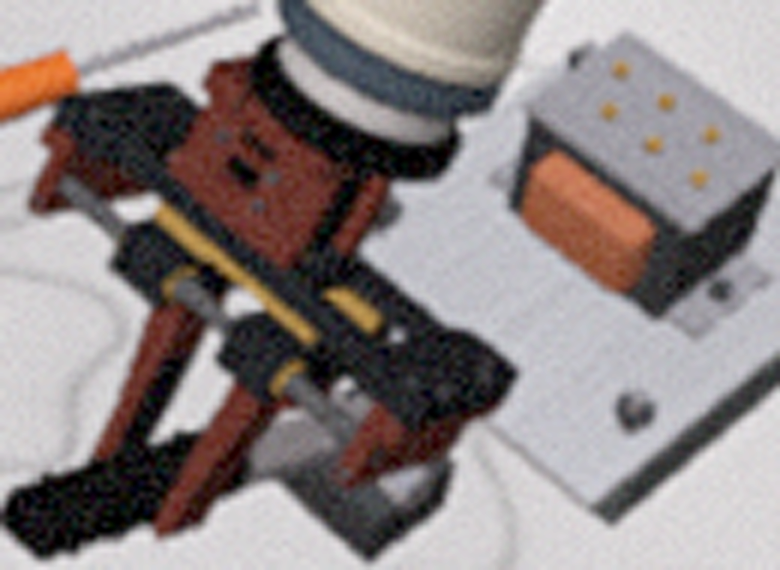

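```bash
python3 - <<'E'
from bench import *
from h import *
hold(.1);b=np.mean([(hold(.02),state()["ft_force"])[1] for _ in range(5)],0);print(b.round(2))
for sc in np.arange(.059,.078,.0007):
    p,q=lever(29,.003,sc);move_l(p,.012,q);s=state();f=s["ft_force"]-b
    print(round(sc,4),round(s["time"],2),(s["ee_pos"]-p).round(4),f.round(2),"U",round(f@U,2))
    if f@U<-2.5:break
hold(.1);print((state()["ft_force"]-b).round(2))
E
```

```text
[-0.22  0.16 -3.59]
0.059 12.93 [ 0. -0.  0.] [-0.04  0.59  0.73] U 0.58
0.0597 13.18 [ 0.      0.0001 -0.    ] [0.54 0.08 0.43] U -0.07
0.0604 13.43 [-0.  0. -0.] [ 0.57 -0.38  0.5 ] U -0.52
0.0611 13.68 [ 0.      0.0001 -0.    ] [0.23 0.16 0.75] U 0.09
0.0618 13.93 [-0.      0.0001 -0.    ] [ 0.06  0.38 -0.26] U 0.35
0.0625 14.18 [-0.      0.0001 -0.    ] [-0.06  0.48 -0.35] U 0.48
0.0632 14.43 [-0.      0.0001 -0.0001] [ 1.4   0.18 -0.22] U -0.2
0.0639 14.68 [-0.      0.0001 -0.0001] [-0.38  0.21 -0.93] U 0.3
0.0646 14.93 [-0.      0.0001 -0.0001] [ 0.79 -0.72  0.09] U -0.9
0.0653 15.18 [-0.      0.0001 -0.0001] [-0.03 -0.18 -0.51] U -0.16
0.066 15.43 [-0.      0.0001 -0.    ] [-0.46  0.56 -0.79] U 0.66
0.0667 15.68 [-0.  0. -0.] [-0.34 -0.09 -0.25] U 0.0
0.0674 15.93 [-0.      0.0001 -0.0001] [ 1.43 -0.18 -0.39] U -0.55
0.0681 16.18 [-0.      0.0001 -0.    ] [-0.57  0.71 -1.2 ] U 0.84
0.0688 16.43 [-0.      0.0001 -0.    ] [ 0.92  0.63 -0.18] U 0.37
0.0695 16.68 [-0.  0. -0.] [-0.02 -0.4   0.01] U -0.38
0.0702 16.93 [ 0.0001 -0.0003  0.0003] [-0.15 -1.49 -0.11] U -1.4
0.0709 17.18 [ 0.0003 -0.0008  0.0007] [ 0.59 -5.8   2.42] U -5.75
[ 0.91 -4.71  2.77]
```

```bash
python3 - <<'E'
from bench import *
from h import *
p,q=lever(29,.003,.068);move_l(p,.03,q);hold(.15)
b=np.mean([(hold(.02),state()["ft_force"])[1] for _ in range(5)],0);print(state()["time"],b.round(2))
for c in np.arange(.0025,-.0045,-.0005):
    p,q=lever(29,c,.068);move_l(p,.012,q);fs=[]
    for _ in range(3):
        hold(.02);fs.append(state()["ft_force"])
    s=state();f=np.mean(fs,0)-b
    print(round(c,4),round(s["time"],2),(s["ee_pos"]-p).round(4),f.round(2))
    if f[2]>2:break
E
```

```text
17.7667 [ 0.06 -0.14 -3.82]
0.0025 18.07 [-0.      0.0002 -0.    ] [-0.41  0.76  0.04]
0.002 18.37 [0.     0.     0.0001] [-0.77  0.68  0.89]
0.0015 18.67 [ 0.0001 -0.      0.0003] [-0.67 -0.22  2.32]
```

```bash
cat > lv.py <<'E'
from bench import *
from h import *
import sys
b=np.array([0.06,-.14,-3.82]);C=.0012;SC=.068
def run(ths,stop,sp=.03):
    for th in ths:
        p,q=lever(th,C,SC);move_l(p,sp,q);fs=[]
        for _ in range(2):
            fs.append(state()["ft_force"]);hold(.02)
        s=state();f=np.mean(fs,0)-b
        w,x,y,z=s["ee_rot"];R=Ro.from_quat([x,y,z,w]).as_matrix();ta=np.degrees(np.arcsin(-R[2,0]))
        print(round(th,2),"th_act",round(ta,2),round(s["time"],2),(s["ee_pos"]-p).round(4),"z",round(s["ee_pos"][2],4),f.round(1),"U",round(f@U,1))
        if f[2]>stop or abs(f@U)>12:print("stop");return th
    return th
E
python3 - <<'E'
from lv import *
run(np.arange(28,18,-1.),14)
E
```

```text
28.0 th_act 27.97 18.95 [ 0.      0.0001 -0.0002] z 0.117 [-1.1  1.7  1.9] U 1.9
27.0 th_act 27.0 19.23 [-0.     -0.0002 -0.0001] z 0.1152 [-0.4  1.8  2.2] U 1.8
26.0 th_act 26.01 19.52 [-0.     -0.0003  0.    ] z 0.1133 [-0.6  0.7  1.3] U 0.8
25.0 th_act 25.01 19.8 [-0.     -0.0002 -0.    ] z 0.1113 [-0.2  0.5  0.8] U 0.5
24.0 th_act 24.01 20.08 [-0.     -0.0002 -0.    ] z 0.1092 [-0.1  0.5  1.3] U 0.5
23.0 th_act 23.01 20.37 [-0.     -0.0002 -0.    ] z 0.1072 [-0.5  0.8  1.2] U 0.9
22.0 th_act 22.01 20.65 [-0.     -0.0002 -0.    ] z 0.1051 [-0.7  0.5  1.8] U 0.6
21.0 th_act 21.01 20.93 [-0.     -0.0002 -0.    ] z 0.1029 [-0.5  1.1  1.2] U 1.2
20.0 th_act 20.01 21.22 [-0.     -0.0002  0.    ] z 0.1008 [-0.3  0.7  1.1] U 0.7
19.0 th_act 18.95 21.5 [-0.0001  0.0005 -0.0002] z 0.0984 [-1.   3.8  0.6] U 4.0
```

```bash
python3 - <<'E'
from lv import *
run(np.arange(18,12.9,-1.),17)
print(state()["moment"])
E
```

```text
18.0 th_act 17.9 21.78 [-0.0001  0.0009  0.0002] z 0.0965 [-2.1  5.9  2.6] U 6.3
17.0 th_act 16.88 22.07 [0.     0.0015 0.0012] z 0.0952 [-3.7  7.7  5.5] U 8.4
16.0 th_act 15.86 22.35 [0.0001 0.002  0.0023] z 0.0941 [-6.2 10.   9.6] U 11.3
15.0 th_act 14.85 22.63 [0.0002 0.0023 0.003 ] z 0.0924 [-7.4 10.8 11.7] U 12.3
stop
[1.27262471 1.21584879 0.10845779]
```

```bash
sed -i 's/abs(f@U)>12/abs(f@U)>20/' lv.py; python3 - <<'E'
from lv import *
run(np.arange(14.,9.9,-1.),18)
d=get_image("scene");cv2.imwrite("pics/s5.png",d["frame"]);pickle.dump(d,open("s5.pkl","wb"))
d2=get_image("top");pickle.dump(d2,open("t5.pkl","wb"))
w=get_image("wrist");cv2.imwrite("pics/w5.png",w["frame"])
x0,y0=290,140;cv2.imwrite("pics/s5c.png",cv2.convertScaleAbs(cv2.resize(d["frame"][y0:y0+95,x0:x0+130],None,fx=6,fy=6,interpolation=2),alpha=1.5))
# deck height change from depth, scene: compare on deck plate pixels
a=pickle.load(open("scene4.pkl","rb"))["depth"];dd=d["depth"]
for (u,v) in((372,195),(380,205),(398,178),(402,165)): print(u,v,(np.median((dd-a)[v-2:v+3,u-2:u+3])/-.823).round(4))
E
```

```text
14.0 th_act 13.84 22.92 [0.0003 0.0025 0.0033] z 0.0904 [-7.3 11.  12.8] U 12.5
13.0 th_act 12.84 23.2 [0.0003 0.0025 0.0034] z 0.0882 [-7.8 10.9 13.3] U 12.6
12.0 th_act 11.84 23.48 [0.0003 0.0025 0.0035] z 0.0859 [-7.7 11.3 13.9] U 13.0
11.0 th_act 10.83 23.77 [0.0003 0.0025 0.0036] z 0.0836 [-7.3 11.  13.9] U 12.5
10.0 th_act 9.84 24.05 [0.0004 0.0025 0.0037] z 0.0813 [-8.2 11.  13.8] U 12.8
372 195 0.0042
380 205 0.0043
398 178 0.0026
402 165 0.0045
```

View pics/s5c.png

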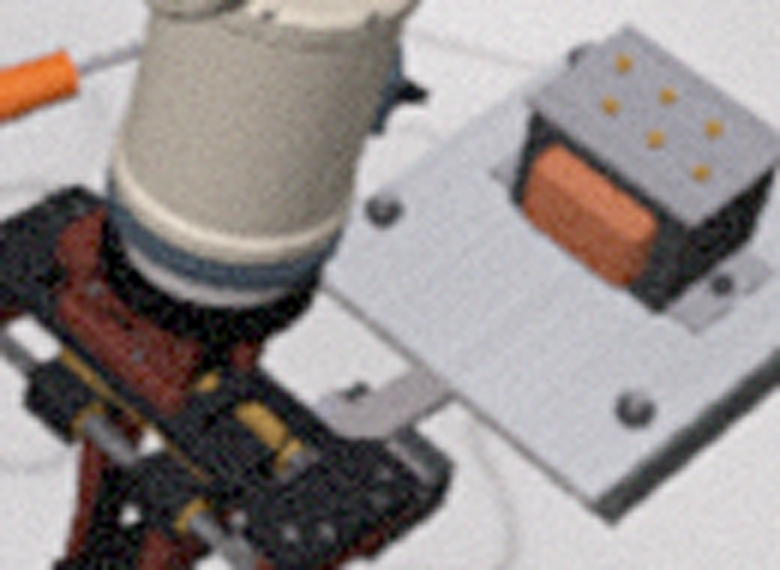

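View pics/w5.png

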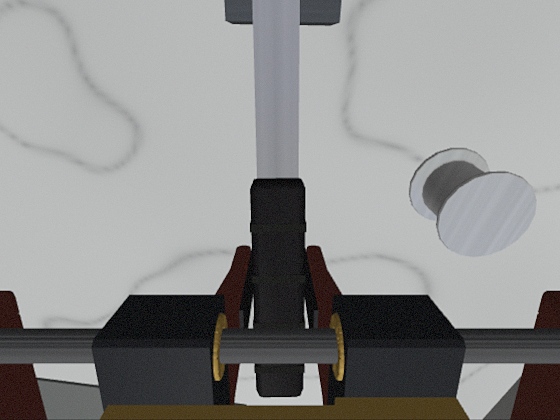

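```bash
python3 - <<'E'
from lv import *
t=run(np.arange(9.,2.9,-1.),16.3)
if t<3.01: run(np.arange(2.5,-3.1,-.5),16.8,.02)
d=get_image("scene");pickle.dump(d,open("s6.pkl","wb"))
a=pickle.load(open("scene4.pkl","rb"))["depth"];dd=d["depth"]
for (u,v) in((372,195),(380,205),(395,205),(402,165)): print(u,v,(np.median((dd-a)[v-2:v+3,u-2:u+3])/-.823).round(4))
E
```

```text
9.0 th_act 8.84 24.48 [0.0004 0.0025 0.0037] z 0.0789 [-7.5 10.9 15. ] U 12.5
8.0 th_act 7.85 24.77 [0.0004 0.0024 0.0038] z 0.0766 [-6.8 11.3 14.7] U 12.7
7.0 th_act 6.85 25.05 [0.0004 0.0024 0.0039] z 0.0743 [-7.4 11.3 14.4] U 12.8
6.0 th_act 5.86 25.33 [0.0004 0.0023 0.004 ] z 0.0719 [-7.6 10.1 15.2] U 11.7
5.0 th_act 4.87 25.62 [0.0005 0.0022 0.0041] z 0.0696 [-7.9 10.7 15.8] U 12.3
4.0 th_act 3.88 25.9 [0.0005 0.0021 0.0042] z 0.0672 [-7.9  9.6 16.2] U 11.3
3.0 th_act 2.89 26.18 [0.0006 0.002  0.0044] z 0.0649 [-7.8  9.3 16.2] U 11.0
2.5 th_act 2.41 26.47 [0.0006 0.0019 0.0045] z 0.0638 [-7.2  9.6 16.6] U 11.1
2.0 th_act 1.91 26.75 [0.0006 0.0019 0.0046] z 0.0627 [-8.   8.5 16.8] U 10.3
1.5 th_act 1.42 27.03 [0.0006 0.0018 0.0046] z 0.0615 [-8.2  8.4 17.2] U 10.3
stop
372 195 0.0135
380 205 0.0125
395 205 0.0081
402 165 0.0152
```

```bash
python3 - <<'E'
from lv import *
d2=get_image("top");a2=pickle.load(open("top0.pkl","rb"));
m=(d2["depth"]-a2["depth"])[150:205,150:215];m=m[(m<-.003)&(m>-.03)];print(np.median(m),m.size)
run(np.arange(1.1,-4,-.4),18.8,.02)
E
```

```text
-0.009594679 3176
1.1 th_act 1.03 27.42 [0.0006 0.0017 0.0047] z 0.0606 [-8.   8.2 17.5] U 10.0
0.7 th_act 0.63 27.7 [0.0006 0.0017 0.0048] z 0.0597 [-7.3  8.3 16.8] U 9.9
0.3 th_act 0.24 27.98 [0.0007 0.0016 0.0049] z 0.0588 [-7.5  7.8 17.9] U 9.5
-0.1 th_act -0.15 28.27 [0.0007 0.0016 0.0052] z 0.0581 [-8.1  8.3 18.3] U 10.2
-0.5 th_act -0.53 28.55 [0.0008 0.0015 0.0058] z 0.0578 [-9.8  7.6 20.1] U 9.9
stop
```

```bash
python3 - <<'E'
from lv import *
run([-.75],30,.02)
hold(.15)
s=state();print(s["ee_pos"][2],s["ft_force"]-b,s["moment"])
d2=get_image("top");a2=pickle.load(open("top0.pkl","rb"));
m=(d2["depth"]-a2["depth"])[150:205,150:215];m=m[(m<-.003)&(m>-.03)];print(np.median(m),m.size)
E
```

```text
-0.75 th_act -0.77 28.83 [0.0009 0.0014 0.0062] z 0.0576 [-9.7  8.1 21.7] U 10.3
0.05758854058152845 [-9.86874725  7.66189817 22.94617843] [1.03331498 1.75792516 0.30320075]
-0.010569513 3182
```

```bash
python3 - <<'E'
from lv import *
run([2.,6.],30,.03)
p,q=lever(19,.0035,.062);move_l(p,.05,q);hold(.2);s=state();print(s["time"],(s["ee_pos"]-p).round(4),(s["ft_force"]-b).round(2))
d2=get_image("top");a2=pickle.load(open("top0.pkl","rb"));a4=pickle.load(open("top4.pkl","rb"))
m=(d2["depth"]-a2["depth"])[150:205,150:215];m=m[(m<-.003)&(m>-.03)];print(np.median(m),m.mean(),m.size)
w=get_image("wrist");cv2.imwrite("pics/w7.png",w["frame"]);cv2.imwrite("pics/t7.png",d2["frame"])
E
```

```text
2.0 th_act 1.93 29.44 [0.0003 0.001  0.0018] z 0.0598 [-3.2  6.5  9.6] U 7.1
6.0 th_act 5.97 29.95 [ 0.     -0.0005 -0.0003] z 0.0676 [-0.3  0.5  2.7] U 0.6
31.0083 [-0.0001 -0.0006 -0.0004] [-0.61  0.07  0.53]
-0.010605335 -0.010540721 2383
```

View pics/w7.png

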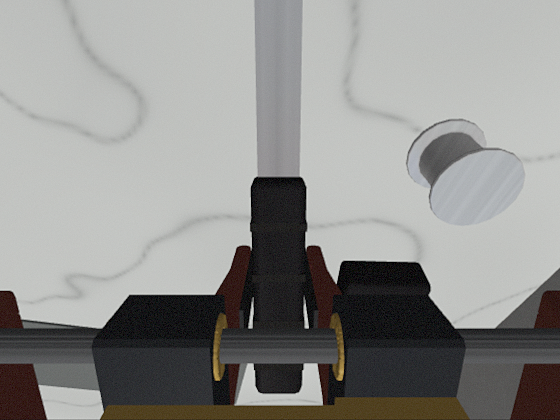

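View pics/t7.png

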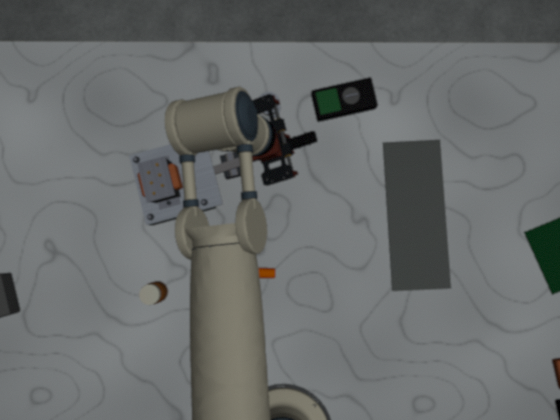

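```bash
python3 - <<'E'
from lv import *
for c,sc in((.005,.03),(.008,-.04)):
    p,q=lever(19,c,sc);move_l(p,.08,q);print(state()["time"],(state()["ft_force"]-b).round(2))
p=p+[0,0,.09];move_l(p,.15,q)
p,q=matpose(.14);move_to(p,q);hold(.1)
s=state();print(s["time"],s["ee_pos"]-p,s["ft_force"])
for n in("wrist","top","scene"):
    d=get_image(n);cv2.imwrite(f"pics/{n}8.png",d["frame"]);pickle.dump(d,open(n+"8.pkl","wb"))
E
```

```text
31.6917 [-0.13  0.12 -0.48]
32.7833 [ 0.07 -0.   -0.53]
34.8917 [0.00087467 0.00072268 0.00018433] [ 0.90411079  0.2406073  -3.80255559]
```

View pics/wrist8.png

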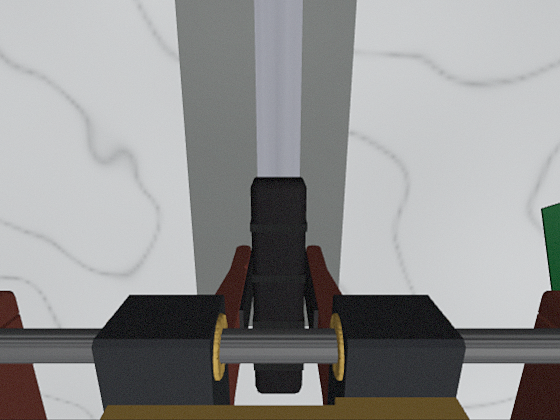

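View pics/scene8.png

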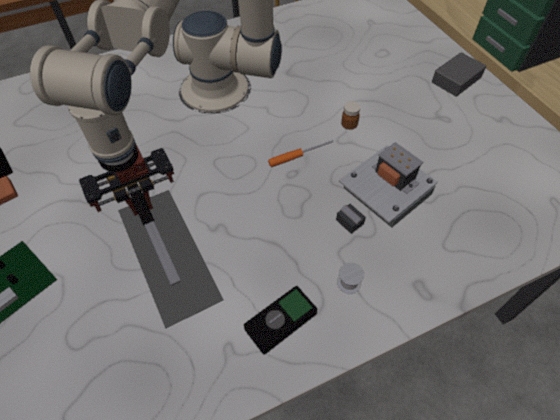

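```bash
python3 - <<'E'
from h import *
for n,box in(("top",(150,205,188,215)),("scene",(185,205,360,400))):
    a=pickle.load(open(n+"0.pkl","rb"));d=pickle.load(open(n+"8.pkl","rb"))
    K=a["camera_matrix"];V=a["view"];R=V[:3,:3]
    y0,y1,x0,x1=box
    vv,uu=np.mgrid[y0:y1,x0:x1]
    def wz(D):
        Zd=D["depth"][y0:y1,x0:x1];c=np.stack([(uu-K[0,2])/K[0,0]*Zd,-(vv-K[1,2])/K[1,1]*Zd,-Zd],-1)
        return ((c-V[:3,3])@R)
    A=wz(a);B=wz(d)
    # points inside plate, in chassis coords
    L=np.array([np.cos(LA),np.sin(LA),0]);lip=np.array([.6143,.1698,0])
    s=(B-lip)@U;l=(B-lip)@L
    m=(s>.012)&(s<.06)&(abs(l)<.06)
    print(n,m.sum(),"z before/after",np.median(A[m][:,2]).round(4),np.median(B[m][:,2]).round(4))
E
```

```text
top 972 z before/after 0.0417 0.0523
scene 478 z before/after 0.0425 0.0532
```

```bash
python3 - <<'E'
from bench import *
from h import *
p,q=matpose(.03);move_l(p,.12,q);p,q=matpose(.0165);move_l(p,.05,q);hold(.15)
b=np.mean([(hold(.02),state()["ft_force"])[1] for _ in range(4)],0);print(b.round(2))
for z in np.arange(.0155,.0115,-.0005):
    p,q=matpose(z);move_l(p,.012,q);hold(.04);s=state();f=s["ft_force"]-b
    print(round(z,4),round(s["time"],2),s["ee_pos"][2].round(4),f.round(2))
    if f[2]>2.5:break
gripper_open();hold(.2);print(state()["time"],state()["finger_gap"])
p,q=matpose(.1);move_l(p,.1,q);move_l(p+[-.03,0,.12],.2,q)
for n in("wrist","top","scene"):
    d=get_image(n);cv2.imwrite(f"pics/{n}9.png",d["frame"]);pickle.dump(d,open(n+"9.pkl","wb"))
print(state()["time"])
E
```

```text
[-0.07  0.19 -3.81]
0.0155 37.03 0.0155 [ 0.47 -0.98 -0.9 ]
0.015 37.33 0.015 [ 0.06 -0.29 -0.08]
0.0145 37.62 0.0145 [ 0.1  -0.04 -0.3 ]
0.014 37.91 0.014 [-0.18 -0.27 -0.3 ]
0.0135 38.2 0.0136 [ 0.16 -1.05 -0.58]
0.013 38.49 0.0131 [-1.05  0.32  0.49]
0.0125 38.78 0.0126 [ 0.15 -0.85  1.16]
0.012 39.08 0.0121 [-0.79  0.1   1.92]
40.3333 0.08767389759657991
42.2833
```

View pics/wrist9.png

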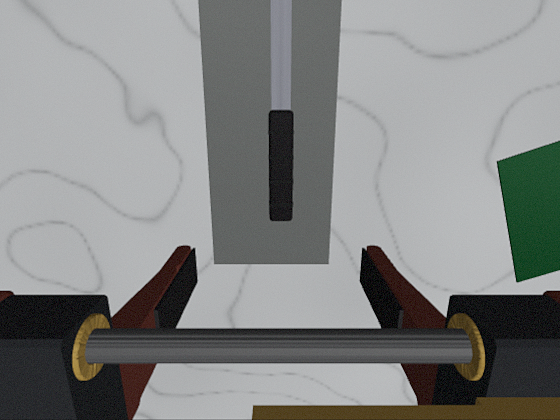

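View pics/scene9.png

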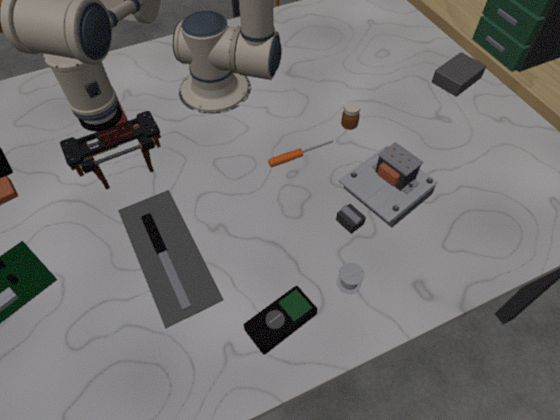

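```bash
python3 - <<'E'
from bench import *
job_done()
E
```

```text
the job is handed in; nothing more can be done
```

I levered the deck up to what felt like its stops, drew the bar out, laid it flat back on the mat and handed the job in at about 42 s.

- **Insertion:** I took the bar by the handle and slid it tip-down over the fulcrum and under the lip. It touched the case at about 5 N, and I then backed it off 2–3 mm.
- **Levering:** The push on the handle rose slowly from about 14 N to 18 N while the deck moved. It then climbed to about 23 N while the handle almost stopped moving. I took that as the stops and pressed no further. By my rough estimate that is about 90 to 100 N at the lip, below the 110 N strain limit, but I did not measure it directly.
- **Deck height:** Depth images from both fixed cameras, taken after I withdrew the bar, show the deck 10.6–10.7 mm above where it started. With a start anywhere from 0 to 1.5 mm, that fits the full 12 mm but does not prove it. The force rise is the main evidence, as I took no close-up of the stop washers.
- **Final pictures:** The bar lies flat along the mat close to where it started and the gripper is clear of everything. By eye the meter, spool, jar, screwdriver and fulcrum block look unmoved. I did not measure their positions.
- **Unexpected:** The bar was drawn inward by up to 13 N while I levered, so the tip may have rested lightly against the case wall. When I laid the bar down, the contact force reached only 1.9 N, short of the 2.5 N I was watching for, before I opened the gripper at the height I had picked it up from.

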